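# Hang up the ear defenders and crack open the sealed rod box

### The arm

A 6-joint arm with a two-finger parallel gripper is mounted at the origin on a cart in front of the work surface, level with it; the furniture and walls round the work are solid. World frame = base frame: x ahead of the robot, y to its left, z up, the work surface at z = 0. Lengths are in m, angles in rad, forces in N, time in s.
With the tool pointing down it reaches from about 0.275 to 0.85 m from the base axis. Payload 5.2 kg.
Tool frame: the origin (TCP) lies between the finger pads; the fingertips stand ahead of it and the grasp point (between the pads) is the TCP (manip.tip_extent is the z of the fingertips in the tool frame, in m); z points along the fingers, y is the line along which they close (so a half turn about z gives the same grasp; the last joint's range is limited). The gripper opens to 85 mm and grips with 20 to 120 N. Pads are 22 mm wide; open, the fingers measure 114 mm over their backs; the gripper's body (76 mm by 85 mm) begins 54 mm behind the grasp point. The pads swing forward as they close: fully open they stand 13 mm farther back than shut.
Start: joints at [-1.449, 0.259, 1.535, -0, 1.348, -0.203], TCP at [0.176, -0.521, 0.25] pointing down, gripper open.
Joint ranges: [-3.14, 3.14], [-0.91, 2.08], [0.19, 2.58], [-1.22, 4.36], [0.22, 2.71], [-3.12, 3.12]. Speed limits (rad/s): [2.57, 2.57, 3.14, 3.14, 3.14, 3.14].

### API

Orientations are given as [roll, pitch, yaw] about the fixed x, y, z axes, in that order (R = Rz(yaw) Ry(pitch) Rx(roll)).
In Python, from workcell import manip, hand, kin, telemetry, optics gives the robot as it stands. Calls block until the motion is done:
- manip.reach(position, orientation): joint-space move of the TCP to a pose.
- manip.servo_line(position, rotation=None, vel=0.15, f_stop=None): straight line of the TCP; rotation=None keeps the orientation; vel is the mean speed in m/s. With f_stop (N) it stops when the force on the tool has changed by that much, and returns True; else False.
- manip.move_j(angles): joint-space move.
- hand.move_gripper(opening): opening from 0.0 (shut) to 1.0 (fully open); the grip force is fixed at half the most; returns when the fingers have stopped.
- manip.wait(seconds).
- kin.inverse_kinematics(position, orientation): joint angles nearest the present ones, or None.
- telemetry.sense(): the state.
- optics.capture(name): name is "scene" or "top" or "wrist"; returns (picture, depth): 420x560x3 uint8, red, green, blue; 420x560 float32, m along the optical axis (not along the pixel's ray), 0 where there is no reading.
- optics.camera_info(name): a dict with "camera_matrix" (3x3 intrinsics, pixels), "R" (3x3) and "t" (3): a world point X has camera coordinates R X + t. Camera axes: x right, y down, z forward; pixel columns grow to the right and rows downward; lengths in m; the calibration is good to about 2 mm. A picture is of the moment at which its call begins: read the wrist's pose just before it. camera_info takes no time and is no camera call; for the wrist camera it gives the pose at the moment of the call.
A pose or a line that the arm cannot do raises manip.MotionError and nothing moves.
- manip.close_job(): hands the job in; it is judged then, once.
Trained networks look in the newest picture that a camera, given by its name, has taken for a name from the list of things; names that differ only in an ending like _2 or _b are one class to them, and where a whole thing is asked for, a point or a joint stands for the part that bears it (a point fixed in the world has none). Each returns a list of dicts, best first, with "conf" (0 to 1); they miss things now and then, are a little off and sometimes report something else, mostly with a low value. They report only what shows in the picture. A call takes as long as a camera call.
- optics.look_for(camera, target): "location" ([column, row] in pixels, amid what is visible of it).
- optics.masks_of(camera, target): "region" (420x560 bool, what is visible of it) and "location" ([column, row] in pixels, amid what is visible of it).
- optics.place_of(camera, target): "location" ([column, row] in pixels: a listed point, or the origin of a listed thing).
The state is a dict: "clock": time; "q": joint angles; "joint_vel": joint speeds; "effort": joint torques, N m; "position": TCP position; "orientation": TCP orientation; "contact_force": force on the tool from outside, world axes, zero at the start; "torque": the same for the moment, N m; "gripper_width": opening from 0.0 (shut) to 1.0 (fully open); "grasp_force": force on a finger pad.
Only numpy, scipy, OpenCV 4.12 (cv2) and the standard library are available. Lean on these libraries where they do the work, as an engineer would, in place of code of your own. Each camera call takes 0.05 s, during which the arm holds its last target. There are 200 camera calls.

### The job

The orange ear defenders were left standing on the lid of the blue rod box: hang them over the bar of the steel rail so that they straddle it, a cup on each side, clear of the table, and let go of them. Then lift the lid by its bar handle until its sticky seal breaks, and finish while still holding the lid slightly open, its front edge raised about 35 mm. Do not let the lid fly wide open, and leave the pliers and the red magnet where they are.

Things in the scene. Friction and masses are not known exactly. Their poses are not given: they have to be found in the camera images.
- rod_box: Blue steel box for filler rods, fixed to the table, 200 (x, front to back) x 180 (y) x 100 mm high, plus a flat lid 12 mm thick that covers it (208 x 188 mm; its top is 112 mm above the table when shut). Origin: centre of the underside. Its +x axis points from the front, where the handle is, to the hinge at the back; z up.
- lid (a joint): Hinge of the lid along the box's y axis: 0 shut, grows as the front edge rises, stop at 0.6 rad. Front edge is 204 mm from the hinge axis: 35 mm up is 0.17 rad. The seal grips it shut: some 10 to 18 N upward at the handle breaks it; the pull fades within the first 10 mm of rise, then only the lid's weight (0.5 kg, 3 N at the handle) is left. It falls shut when let go.
- handle (a point): Centre of the lid's steel bar handle: round bar, 12 mm thick, along the box's y axis, free for 60 mm between two posts; it is 70 mm in front of the box's centre and, lid shut, 146 mm above the table (34 mm above the lid). It moves with the lid, on an arc about the hinge.
- hinge (a point): Centre of the lid's hinge axis, at the back upper rim of the box, 100 mm above the table. With the lid shut the handle bar is 170 mm in front of it and 46 mm above it.
- ear_defenders: Ear defenders, 0.22 kg, standing with both cups on the lid, band up: 171 mm wide along their y, 141 mm high. Two orange cups (58 x 30 x 66 mm, black cushions inside) at y = +-70 mm, gap between the cushions 90 mm; a thin steel band joins them to a black pad on top. Origin: middle between the cups at the level of their undersides; z up.
- band_pad (a point): Centre of the black pad at the top of the ear defenders' band, 128 mm above their origin: 24 mm (their x, grip across this) x 56 mm (their y) x 26 mm high, so its underside, which rests on the bar, is 115 mm above the origin. Keep the fingertips above that underside, or they meet the bar.
- rail: Steel rail fixed to the table: a round bar, 12 mm thick and 160 mm long, along its x axis on two posts with feet, bar axis 130 mm above the table. Origin: on the table under the bar's middle. About 130 mm of bar is free between the posts.
- rail_mid (a point): Middle of the rail's bar, on its axis (bar top is 6 mm higher). Ear defenders hung here have their y axis across the bar, a cup on each side, undersides about 21 mm above the table.
- hose_end (a point): Point on the table straight below the open lower end of the grey extraction hose, a fixed obstacle that hangs from above: upright pipe, 130 mm thick, 590 mm above the table and higher. Keep arm and wrist out of it; on the way to the box or rail pass in front of it with the arm drawn in (tool about 0.44 m from the base axis).
- pliers: Pliers with red handles, 177 mm, lying on the table; leave them. Origin: centre of the underside.
- magnet_square: Dark red triangular welding magnet, 90 x 90 x 16 mm, lying on the table; leave it. Origin: centre of the underside.

How it is judged:
On the way, in this order (a step that is already met when the one before it is completed fails the run):
1. the ear defenders hang over the rail, released (contact force between ear_defenders and rail above 0.8 N and height (world z) of ear_defenders between 0.012 and 0.05 m and angle between ear_defenders's own z axis and vertical below 0.35 rad and y of band_pad in the frame of rail between -0.04 and 0.04 m and x of band_pad in the frame of rail between -0.065 and 0.065 m and linear speed of ear_defenders below 0.05 m/s and contact force between ear_defenders and the fingers below 0.1 N and contact force between ear_defenders and the arm below 0.1 N), for 0.3 s.
2. the lid's seal is broken (value of joint lid above 0.07 rad), for 0.1 s.
At the end, for the whole second after the job is handed in: The ear defenders hang at rest straddling the bar, 12 to 50 mm clear of the table, upright within 0.35 rad, untouched by the robot; the fingers hold the lid still, 0.09 to 0.27 rad open (front edge 18 to 55 mm up) (all of step 1 and value of joint lid between 0.09 and 0.27 rad and velocity of joint lid between -0.1 and 0.1 rad/s and contact force between the fingers and rod_box above 1 N); the arm keeps its last pose, push and grip.
It fails at once if the lid flies open past 0.4 rad (value of joint lid above 0.4 rad).
It fails at once if pliers or magnet moved more than 40 mm (distance of any of pliers, magnet_square from where it was at the start of the episode above 0.04 m).
It also fails if it takes over 51 s, if anything falls off the work surface, if the arm or the gripper's body presses on something with over 40 N, if the wrist force passes 120 N, or if a joint passes its speed limit or range.

## Working session

There is one attempt and no reset: what is moved stays moved. The work goes in short steps, each a Python script; the robot and the scene stay as the last script left them, time stands still between calls to the robot, and variables do not carry over. Pictures are saved under pics/ and viewed, at most 10 in all, crops included, and the job is handed in when it is done.

```bash
mkdir -p pics
cat > h.py <<'E'
import numpy as np, cv2
from workcell import manip, hand, kin, telemetry, optics
def world(cam,uv,depth,info=None,r=1):
    i=info or optics.camera_info(cam);K=np.array(i["camera_matrix"]);R=np.array(i["R"]);t=np.array(i["t"])
    u,v=uv;d=depth
    return R.T@(np.linalg.inv(K)@np.array([u,v,1])*d-t)
def atz(cam,uv,z,info=None):
    i=info or optics.camera_info(cam);K=np.array(i["camera_matrix"]);R=np.array(i["R"]);t=np.array(i["t"])
    ray=R.T@(np.linalg.inv(K)@np.array([uv[0],uv[1],1]));c=-R.T@t
    return c+ray*(z-c[2])/ray[2]
def cloud(cam,depth,info=None):
    i=info or optics.camera_info(cam);K=np.array(i["camera_matrix"]);R=np.array(i["R"]);t=np.array(i["t"])
    v,u=np.mgrid[:420,:560];P=np.stack([u,v,np.ones_like(u)],-1)@np.linalg.inv(K).T*depth[...,None]
    return (P-t)@R
E
python3 - <<'E'
from h import *
np.set_printoptions(precision=3,suppress=True)
Z={'rod_box':0,'handle':.146,'hinge':.1,'band_pad':.24,'ear_defenders':.112,'rail':0,'rail_mid':.13,'hose_end':0,'pliers':0,'magnet_square':0}
for c in ("scene","top"):
    p,d=optics.capture(c);cv2.imwrite(f'pics/{c}.png',p[...,::-1]);np.savez(c,p=p,d=d)
    i=optics.camera_info(c);print(c,-np.array(i['R']).T@i['t'])
    for n,z in Z.items():
        for o in optics.place_of(c,n)[:2]: print(c,n,round(o['conf'],2),np.array(o['location']),atz(c,o['location'],z))
print(manip.tip_extent,telemetry.sense()['clock'])
E
```

```text
scene [0.24  0.473 1.471]
scene rod_box 0.72 [273.3 231.1] [ 0.608 -0.094  0.   ]
scene handle 0.82 [289.9 224.6] [ 0.54  -0.078  0.146]
scene hinge 0.83 [246.9 198.5] [ 0.706 -0.111  0.1  ]
scene band_pad 0.79 [270.4 193.3] [ 0.61  -0.096  0.24 ]
scene ear_defenders 0.81 [274.7 213.2] [ 0.605 -0.103  0.112]
scene ear_defenders 0.5 [245.7 198.7] [ 0.704 -0.103  0.112]
scene rail 0.75 [210.3 293. ] [ 0.671  0.171 -0.   ]
scene rail_mid 0.72 [247.1 201.2] [ 0.69 -0.09  0.13]
scene rail_mid 0.71 [206.3 282.4] [0.659 0.178 0.13 ]
scene hose_end 0.93 [319.8 188.9] [ 0.55  -0.298  0.   ]
scene hose_end 0.58 [271.3 214.6] [ 0.642 -0.141  0.   ]
scene pliers 0.86 [355.4 193. ] [ 0.442 -0.341  0.   ]
scene pliers 0.67 [244.4 200. ] [ 0.744 -0.145  0.   ]
scene magnet_square 0.73 [343.  156.4] [ 0.539 -0.448  0.   ]
top [ 0.511 -0.131  1.412]
top rod_box 0.93 [275.8 207. ] [ 0.611 -0.092  0.   ]
top handle 0.58 [269.9 228. ] [ 0.547 -0.081  0.146]
top hinge 0.76 [283.2 170.9] [ 0.701 -0.113  0.1  ]
top hinge 0.68 [182.8 187.2] [0.655 0.156 0.1  ]
top band_pad 0.96 [273.7 200.6] [ 0.609 -0.093  0.24 ]
top ear_defenders 0.59 [277.8 207.1] [ 0.603 -0.1    0.112]
top ear_defenders 0.33 [281.2 169.3] [ 0.704 -0.108  0.112]
top rail 0.88 [181.8 188.6] [0.662 0.181 0.   ]
top rail_mid 0.64 [173.3 179.6] [0.671 0.175 0.13 ]
top rail_mid 0.4 [348.7 230.2] [ 0.544 -0.285  0.13 ]
top pliers 0.75 [362.  272.7] [ 0.427 -0.339  0.   ]
0.019 1.1
```

Run:
```python
from h import *
np.set_printoptions(precision=3,suppress=True)
a=np.load('top.npz');C=cloud('top',a['d']);ok=a['d']>0
def rect(m,n):
    P=C[m&ok][:,:2].astype(np.float32); print(n,len(P),cv2.minAreaRect(P), 'med z',np.median(C[m&ok][:,2]))
near=lambda x,y,r:np.hypot(C[...,0]-x,C[...,1]-y)<r
z=C[...,2]
rect((z>.225)&(z<.28)&near(.61,-.095,.06),'pad')
rect((z>.12)&(z<.27)&near(.61,-.095,.12)&(abs(C[...,0]-.61)<.1),'ears+handle')
rect((z>.16)&(z<.20)&near(.61,-.095,.12),'cups top')
rect((z>.13)&(z<.155)&near(.545,-.08,.045),'handle')
rect((z>.10)&(z<.12)&near(.61,-.095,.16),'lid')
rect((z>.122)&(z<.15)&near(.665,.177,.12),'bar')
t=a['p'][120:300,120:400,::-1];cv2.imwrite('pics/topc.png',cv2.resize(t,None,fx=2.8,fy=2.8))
```

```text
pad 361 ((0.6076040863990784, -0.0960279107093811), (0.11011116951704025, 0.0245389211922884), 78.61439514160156) med z 0.24975140512512597
ears+handle 1209 ((0.5898672342300415, -0.10011139512062073), (0.13464859127998352, 0.1735222339630127), 6.320950984954834) med z 0.17703032159127746
cups top 535 ((0.6072771549224854, -0.09862068295478821), (0.17442822456359863, 0.05791299045085907), 78.49417114257812) med z 0.17388692224438318
handle 147 ((0.5356021523475647, -0.07797311246395111), (0.0819801315665245, 0.011937427334487438), 77.65966033935547) med z 0.14941101792973424
lid 4362 ((0.6069924831390381, -0.0936070904135704), (0.18804749846458435, 0.21415875852108002), 77.66883087158203) med z 0.11195629253438402
bar 341 ((0.6661458015441895, 0.17516957223415375), (0.1696530282497406, 0.020715026184916496), 17.84884262084961) med z 0.13397736754035544
```

View pics/scene.png

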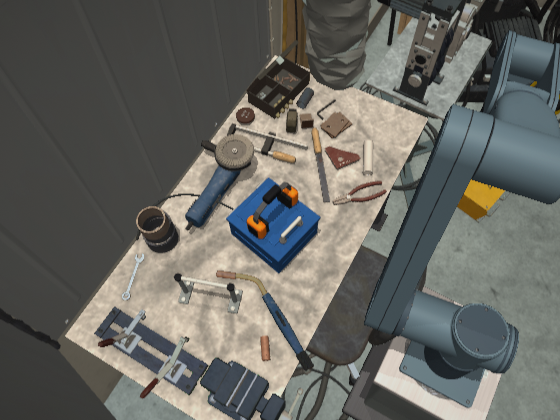

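View pics/topc.png

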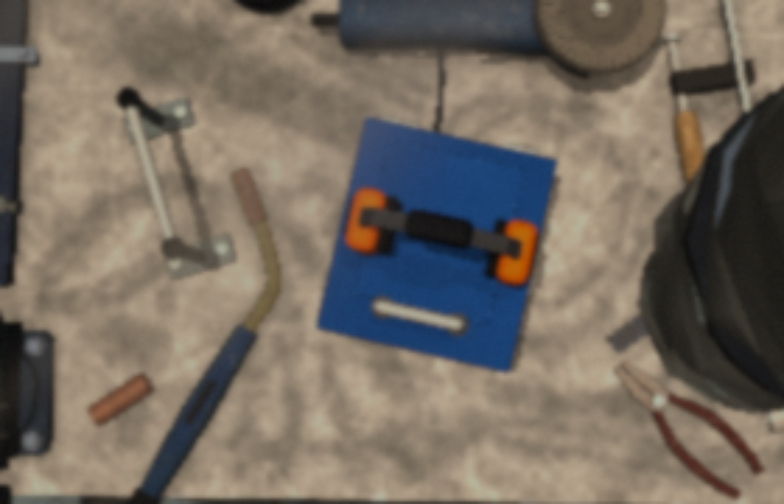

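The scene shows the ear defenders standing on the blue box at about (270,205). The handle is in front at (290,230), the rail at (208,290), and the hose hangs on the right in the top view. The depth fits agree with the stated sizes, so I'll go and grasp.

Run:
```python
from h import *
np.set_printoptions(precision=3,suppress=True)
s=telemetry.sense();print(s['orientation'],s['q'])
for d in (78.5,-101.5):
    print(d,kin.inverse_kinematics([.608,-.0955,.34],[np.pi,0,np.radians(d)]),kin.inverse_kinematics([.666,.175,.35],[np.pi,0,np.radians(d+29.3)]))
    for a in (-71.4,-40,-9): print(a,kin.inverse_kinematics([.44*np.cos(np.radians(a)),.44*np.sin(np.radians(a)),.34],[np.pi,0,np.radians(d+a+9)]))
```

```text
[-3.142  0.     0.325] [-1.449  0.259  1.535 -0.     1.348 -0.203]
78.5 [-0.337  0.34   1.208  0.     1.594 -0.136] [ 0.095  0.486  0.965  0.     1.69  -0.215]
-71.4 [-1.501  0.006  1.613  0.     1.522 -0.211]
-40 [-0.953  0.006  1.613  0.     1.522 -0.211]
-9 [-0.412  0.006  1.613  0.     1.522 -0.211]
-101.5 [-0.337  0.34   1.208 -0.     1.594  3.005] [ 0.095  0.486  0.965 -0.     1.69   2.926]
-71.4 [-1.501  0.006  1.613 -0.     1.522  2.931]
-40 [-0.953  0.006  1.613 -0.     1.522  2.931]
-9 [-0.412  0.006  1.613 -0.     1.522  2.931]
```

Run:
```python
from h import *
np.set_printoptions(precision=3,suppress=True)
D=[np.pi,0,np.radians(78.5)]
for a in (-71.4,-40,-9):
    t=np.radians(a); manip.reach([.44*np.cos(t),.44*np.sin(t),.30],[np.pi,0,np.radians(78.5+a+9)])
manip.reach([.608,-.0955,.31],D)
print(manip.servo_line([.608,-.0955,.249],vel=.06,f_stop=8), telemetry.sense()['position'])
hand.move_gripper(0.0)
s=telemetry.sense();print(s['gripper_width'],s['grasp_force'],s['clock'])
manip.servo_line([.608,-.0955,.30],vel=.06)
manip.wait(.3);s=telemetry.sense();print(s['position'],s['contact_force'],s['gripper_width'],s['clock'])
p,d=optics.capture('scene');cv2.imwrite('pics/lift.png',cv2.resize(p[120:320,150:400,::-1],None,fx=2.5,fy=2.5))
p,d=optics.capture('wrist');cv2.imwrite('pics/lw.png',p[...,::-1])
```

```text
False [ 0.608 -0.096  0.249]
0.2715322634393792 59.74800109863281 6.0167
[ 0.608 -0.095  0.3  ] [ 0.102  0.159 -2.502] 0.2684123193745634 7.3167
```

View pics/lift.png

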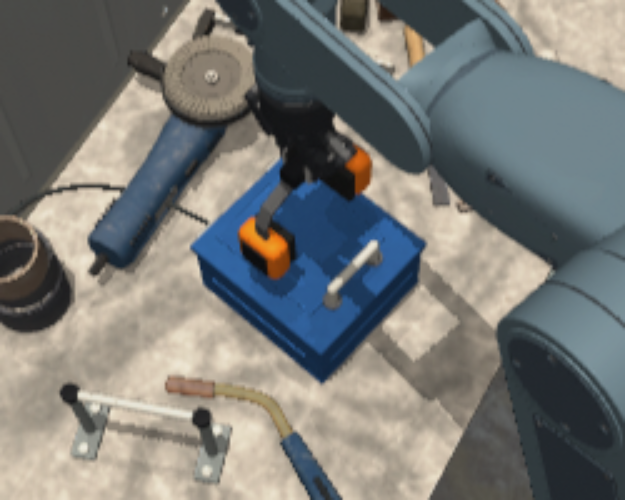

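The ear defenders are in the air, held level with both cups clear of the lid (orange cups at about (265,245) and (355,170) in the crop). Next I'll take them to the rail.

Run:
```python
from h import *
np.set_printoptions(precision=3,suppress=True)
D=[np.pi,0,np.radians(107.8)]
manip.servo_line([.60,-.0955,.33],vel=.1)
manip.reach([.666,.175,.335],D); manip.wait(.3)
a=optics.capture('top')
for c in ('top','wrist'):
    if c=='wrist': optics.capture(c)
    for o in optics.place_of(c,'rail_mid')[:2]: print(c,o['conf'],atz(c,o['location'],.13))
manip.servo_line([.666,.175,.19],vel=.1)
print(manip.servo_line([.666,.175,.154],vel=.03,f_stop=3)); manip.wait(.2)
s=telemetry.sense();print(s['position'],s['contact_force'],s['clock'])
p,d=optics.capture('scene');cv2.imwrite('pics/hang.png',cv2.resize(p[200:360,120:320,::-1],None,fx=3,fy=3))
```

```text
top 0.6 [0.668 0.177 0.13 ]
True
[0.666 0.175 0.158] [ 1.083 -0.269  6.286] 12.2167
```

View pics/hang.png

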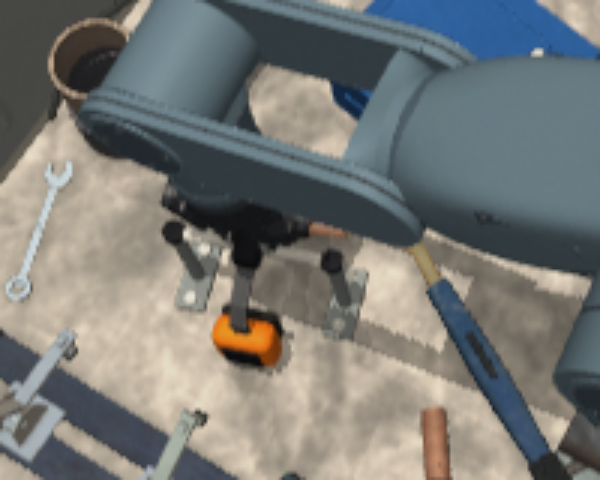

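The pad met the bar at exactly the expected height (TCP z 0.158). The near cup at (248,338) is on the camera side of the bar. I'll release, back off and check.

Run:
```python
from h import *
np.set_printoptions(precision=3,suppress=True)
hand.move_gripper(0.6); manip.wait(.3)
print(telemetry.sense()['contact_force'])
manip.servo_line([.666,.175,.24],vel=.1)
manip.reach([.537,-.0785,.24],[np.pi,0,np.radians(77.66)]); manip.wait(.2)
p,d=optics.capture('scene');cv2.imwrite('pics/hung.png',cv2.resize(p[200:360,120:370,::-1],None,fx=3,fy=3))
for c in ('scene','wrist'):
    if c=='wrist': q,_=optics.capture(c)
    for o in optics.place_of(c,'handle')[:2]: print(c,o['conf'],atz(c,o['location'],.146))
for o in optics.place_of('scene','band_pad')[:2]: print(o['conf'],atz('scene',o['location'],.149))
for o in optics.place_of('scene','ear_defenders')[:2]: print(o['conf'],atz('scene',o['location'],.021))
cv2.imwrite('pics/hw.png',q[...,::-1]);print(telemetry.sense()['clock'])
```

```text
[-0.056  0.678  0.305]
scene 0.83 [ 0.539 -0.072  0.146]
wrist 0.88 [ 0.536 -0.079  0.146]
0.76 [0.674 0.174 0.149]
0.9 [0.656 0.176 0.021]
15.5333
```

View pics/hung.png

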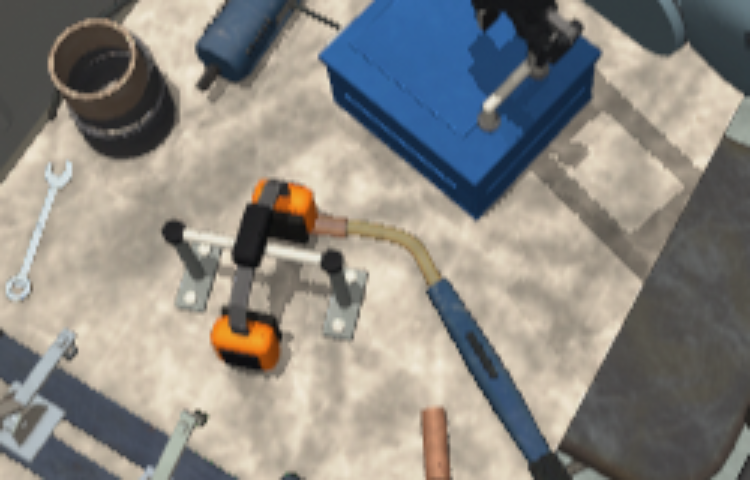

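View pics/hw.png

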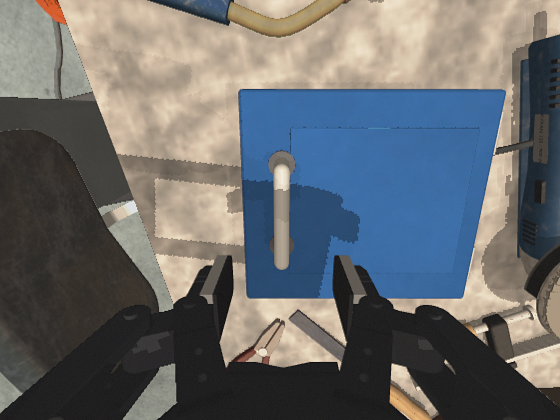

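The ear defenders straddle the bar: pad at (252,235) in the crop, one cup on each side. The wrist view shows the handle free, with the bar between (282,165) and (282,262), and its position agrees. Now I'll grip the handle and lift along the arc.

Run:
```python
from h import *
from scipy.spatial.transform import Rotation as Ro
np.set_printoptions(precision=3,suppress=True)
yaw=np.radians(-12.34);R0=Ro.from_euler('xyz',[np.pi,0,np.radians(77.66)])
H=np.array([.5365,-.0785,.146])
print(manip.servo_line(H,vel=.08,f_stop=10)); hand.move_gripper(0.0); manip.wait(.2)
s=telemetry.sense();print(s['position'],s['gripper_width'],s['grasp_force'],s['contact_force'])
P0=np.array(s['position']);X=np.array([np.cos(yaw),np.sin(yaw),0]);Y=np.array([-np.sin(yaw),np.cos(yaw),0])
hin=P0+.17*X-[0,0,.046]
for th in (.03,.06,.09,.12,.15,.175):
    r=Ro.from_rotvec(th*Y)
    manip.servo_line(hin+r.apply(P0-hin),(r*R0).as_euler('xyz'),vel=.015)
    s=telemetry.sense();print(th,s['position'],s['contact_force'],s['gripper_width'],s['clock'])
manip.wait(.5);print(telemetry.sense()['contact_force'])
p,d=optics.capture('scene');np.savez('end',d=d);cv2.imwrite('pics/end.png',cv2.resize(p[120:360,120:370,::-1],None,fx=2.5,fy=2.5))
```

```text
False
[ 0.536 -0.078  0.146] 0.11807780688782275 58.56006145477295 [-2.91   0.898  5.183]
0.03 [ 0.537 -0.079  0.151] [ 0.095 -0.386 -8.888] 0.11839051120776063 18.0417
0.06 [ 0.539 -0.079  0.157] [-1.604  0.496 -0.791] 0.11793477357470165 18.5417
0.09 [ 0.541 -0.079  0.162] [-1.363  0.457 -1.276] 0.1141956782617614 19.0417
0.12 [ 0.543 -0.08   0.166] [-2.685  1.246 -3.284] 0.11111142363376283 19.5417
0.15 [ 0.545 -0.08   0.171] [-1.649  0.62  -1.571] 0.11883097060292525 20.0417
0.175 [ 0.547 -0.081  0.175] [-0.681  0.669 -1.136] 0.12051922061861381 20.4833
[-0.918  1.5   -1.841]
```

View pics/end.png

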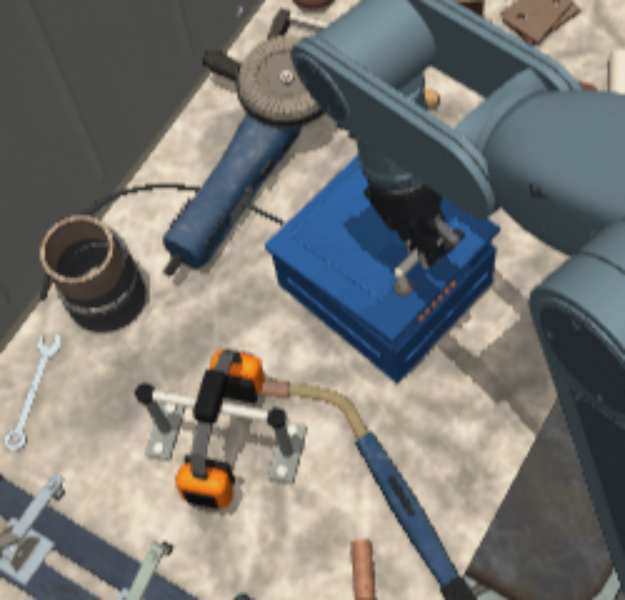

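The ear defenders still hang correctly and the gripper still holds the handle at (425,250). I'll measure the lid tilt from depth before handing in.

Run:
```python
from h import *
yaw=np.radians(-12.34)
C=cloud('scene',np.load('end.npz')['d'])-[.607,-.0936,0]
x=C[...,0]*np.cos(yaw)+C[...,1]*np.sin(yaw);y=-C[...,0]*np.sin(yaw)+C[...,1]*np.cos(yaw);z=C[...,2]
for a in np.arange(-.11,.1,.03):
    m=(x>a)&(x<a+.03)&(y>.04)&(y<.085)&(z>.09)&(z<.16);print(round(a+.015,3),m.sum(),np.median(z[m]))
```

```text
-0.095 178 0.14333699348572676
-0.065 152 0.14174048725203536
-0.035 152 0.1363310043245693
-0.005 137 0.1309413621592244
0.025 138 0.12550285037150155
0.055 132 0.11994529125241005
0.085 126 0.11446675452745324
0.115 14 0.10653592762854638
```

```bash
python3 -c "
from h import *
print(manip.close_job())"
```

```text
the job is handed in; nothing more can be done
None
```

I handed the job in with the ear defenders hanging over the rail, a cup on each side and released, and the gripper holding the lid open at about 0.18 rad (measured from depth). The pliers and magnet were never approached, and the hand-in returned no verdict.

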